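# Gauge the detector's depth and lock the reading

### The job

Measure how deep the detector sits in its aluminium mount: pick up the depth gauge, stand it flat across the mount's bore, and slide its probe down until the tip gently touches the detector, which cracks if it is pressed hard. Then press the red cam lever down to its stop so that the probe is locked at that depth, and leave the gauge standing there without disturbing the other things on the worktop.

Things in the scene. Friction and masses are not known exactly. Their poses are not given: they have to be found in the camera images.
- bore (a point): Centre of the mouth of the 26 mm wide open bore in the flat top face of the aluminium detector mount; z up. The mount is bolted down: a 112 x 112 mm foot 10 mm thick with four screws, on it a round body 96 mm in diameter, top face 46 mm above the worktop. Across the bore lies the dark rigid detector, 10 to 30 mm below the top face: how deep is not known. It breaks if pressed with more than 15 N.
- gauge_foot (a point): Centre of the underside of the depth gauge, which starts standing on the worktop (0.45 kg in all). Its flat steel bar is 100 mm long (gauge x axis), 28 mm wide (y axis), 12 mm thick; the dark clamp turret on the middle of the bar, 26 mm wide, reaches 44 mm above the underside, and the vertical probe runs through it on the gauge's z axis. The red lever is on the +x side.
- probe_knob (a point): Centre of the black round knob on top of the probe: 20 mm in diameter, 16 mm high, over a skirt 27 mm wide, 3 mm thick; 96 mm above the gauge's underside when drawn up. Hold the probe here, fingers closing along the gauge's y axis so that they clear the raised lever. Lifted by the knob, the probe comes up to its upper stop and the whole gauge then hangs from it.
- probe_tip (a point): Tip of the probe, an 8 mm rod with a 5 mm nylon nose, 92 mm below the knob's centre.
- probe (a joint): How far the probe is slid down through the gauge, m: 0 = drawn up (tip 4 mm above the underside of the bar), 0.038 = fully down (tip 34 mm below it). Unlocked it slides stiffly, with 2 N of friction, and stays where it is left. Locked, it holds.
- lever (a joint): Angle of the red cam lever, rad: 0 = raised about 50 degrees (unlocked), 0.92 = pressed down level at its stop (locked). It turns about a level axis along the gauge's y, 18.6 mm from the probe's axis on the +x side, 31 mm above the underside. In the second half of its stroke a cam presses a brass shoe on the probe: about 0.1 N m, up to 5 N on the pad. It stays where it is left.
- lever_pad (a point): Middle of the upper face of the thumb pad near the end of the red lever, 41 mm from its pivot; pad 20 mm long, 18 mm wide. Raised, it is about 65 mm above the gauge's underside and 42 mm from the probe's axis along +x; fully down, about 33 mm above it and 60 mm from that axis.
- mug_1: White mug with green dots, 78 mm across, 93 mm high; origin at the middle of its underside. Leave it alone.
- screwdriver_red: Screwdriver with a red handle, 155 mm long, lying on the worktop. Leave it alone.
- tape_mid (a point): Centre of a roll of black tape lying flat, 62 mm across, 19 mm high. Leave it alone.

How it is judged (in metres and radians):
On the way, in this order (a step that is already met when the one before it is completed fails the run):
1. the gauge stands flat on the mount's top face with its probe over the bore (horizontal distance between gauge_foot and bore below 0.008 m and z of gauge_foot in the frame of bore between -0.002 and 0.002 m and angle between gauge_foot's own z axis and vertical below 0.03 rad), for 0.1 s.
2. the probe, slid down through the seated gauge, touches the detector (contact force between probe and detector above 0.3 N and z of gauge_foot in the frame of bore below 0.002 m and angle between gauge_foot's own z axis and vertical below 0.03 rad), for 0.1 s.
At the end, for the whole second after the job is handed in: The gauge stands at rest, flat on the mount's top face (within 2 mm and 1.7 degrees), with its probe within 8 mm of the bore's axis; the probe's tip is on the detector (gap under 1.5 mm) and the lever is down at its locking stop (beyond 0.80 rad) (all of step 1 and value of joint lever above 0.8 rad and z of probe_tip in the frame of detector below 0.0015 m and linear speed of gauge below 0.01 m/s); the robot touches nothing.
It fails at once if the detector is pressed with more than 15 N (contact force between detector and anything else above 15 N).
It fails at once if the mug, the red screwdriver or the tape is moved by more than 3 cm (distance of any of mug_1, screwdriver_red, tape_mid from where it was at the start of the episode above 0.03 m).
It also fails if it takes over 61 s, if anything falls off the work surface, if the arm or the gripper's body presses on something with over 40 N, if the wrist force passes 120 N, or if a joint passes its speed limit or range.

### The arm

A 6-joint arm with a two-finger parallel gripper is mounted at the origin on a cart in front of the work surface, level with it; the furniture and walls round the work are solid. World frame = base frame: x ahead of the robot, y to its left, z up, the work surface at z = 0. Lengths are in m, angles in degrees, forces in N, time in s.
With the tool pointing down it reaches from about 0.275 to 0.85 m from the base axis. Payload 5.2 kg.
Tool frame: the origin (TCP) lies between the finger pads; the fingertips stand 14 mm ahead of it and the grasp point (between the pads) lies 5 mm behind it; z points along the fingers, y is the line along which they close (so a half turn about z gives the same grasp; the last joint's range is limited). The gripper opens to 85 mm and grips with 20 to 120 N. Pads are 22 mm wide; open, the fingers measure 114 mm over their backs; the gripper's body (76 mm by 85 mm) begins 54 mm behind the grasp point. The pads swing forward as they close: fully open they stand 13 mm farther back than shut.
Start: joints at [-76.879, 14.817, 87.949, -0, 77.235, -11.62], TCP at [0.23, -0.5, 0.245] pointing down, gripper open.
Joint ranges: [-179.93, 179.93], [-52.35, 119.4], [10.71, 147.94], [-69.91, 249.91], [12.55, 155.21], [-178.61, 178.61]. Speed limits (degrees/s): [147.25, 147.25, 180, 180, 180, 180].

### API

Orientations are given as a 3x3 rotation matrix whose columns are the frame's x, y, z axes.
In Python, from bench import env gives the robot as it stands.
- The arm moves only by the shell command python3 -m pendant 'ROWS' [FORCE]. ROWS is JSON, a list of rows, each a list of 5 numbers: the shift along the tool's x, y, z scaled (see below), then the turn about the tool's z scaled (see below), then the opening, from -1 (shut) to 1 (fully open). A call has exactly 5 rows; each row shifts and turns the commanded pose from where the row before left it, along the tool's axes as they then stand; what a row does not reach is not made up. The controller multiplies each number of a shift by 25 mm and each number of a turn by 6 degrees. A row lasts 1/12 s, in which the tool goes at most 41.7 mm and 7.16 degrees, less where a joint would pass 70% of its speed; a pose out of reach is approached as far as the arm can. A call with a number of a shift or a turn outside -1 to 1 is refused whole. A call with a gripper value outside its range is refused whole. The fingers move at their own pace and stop on an object; FORCE is the grip in N (left out, the last holds). Time passes only in rows, so rows that do not move let the fingers close, or fill a call up. It gives the time, the measured TCP pose, the force, the opening and the grip force at its end, in the units of the state.
- env.read_state(): the state, without advancing time (a new reading comes with each control period).
- env.camera(name): name is "scene" or "side" or "wrist"; returns a dict with "img" (480x640x3 uint8, red, green, blue), "mtx" (3x3 intrinsics, pixels), "R" (3x3) and "t" (3): a world point X has camera coordinates R X + t; the wrist camera has in their place "tool_from_camera" (4x4, takes a point from camera to tool coordinates, whose origin is the TCP and whose axes are the flange's). Camera axes: x right, y down, z forward; pixel columns grow to the right and rows downward; lengths in m; the calibration is good to about 2 mm. The wrist camera is an equidistant fisheye: a pixel r from the principal point sees the ray r / f radians off the axis. A picture is of the moment at which its call begins: read the wrist's pose just before it. There is no depth.
- env.sign_off(): hands the job in; it is judged then, once.
The state is a dict: "time": time; "joints": joint angles; "qd": joint speeds; "effort": joint torques, N m; "tcp_pos": TCP position; "ee_rot": TCP orientation; "wrist_force": force on the tool from outside, world axes, zero at the start; "wrist_torque": the same for the moment, N m; "gripper_width": opening from 0.0 (shut) to 1.0 (fully open); "grip_force": force on a finger pad.
Only numpy, scipy, OpenCV 4.12 (cv2) and the standard library are available. Lean on these libraries where they do the work, as an engineer would, in place of code of your own. Each camera call takes 0.05 s, during which the arm holds its last target. There are 200 camera calls.

## Working session

There is one attempt and no reset: what is moved stays moved. The work goes in short steps, Python scripts to look and compute and a shell command to move; the robot and the scene stay as the last step left them, time stands still between calls to the robot, and variables do not carry over. Pictures are saved under pics/ and viewed, at most 10 in all, crops included, and the job is handed in when it is done.

```bash
ls; mkdir -p pics; python3 - <<'E'
from bench import env
import cv2
s=env.read_state();print(s)
for n in("scene","side"):
    c=env.camera(n);cv2.imwrite(f"pics/{n}0.png",c["img"][:,:,::-1]);print(n,c["mtx"],c["R"],c["t"])
E
```

```text
pics
{'time': 0.0, 'joints': array([-7.68788672e+01,  1.48593461e+01,  8.80115665e+01,  3.09099447e-04,
        7.72350333e+01, -1.16195363e+01]), 'qd': array([ 0.06459438, -0.07596456,  0.00484368, -0.06996635,  0.00538716,
        0.00788278]), 'effort': array([-9.48726665e-04, -4.46038520e+01, -2.90567744e+01, -6.67073327e-04,
        1.17099361e-02,  1.78826008e-05]), 'tcp_pos': array([ 0.2300873 , -0.4990009 ,  0.24447044]), 'ee_rot': array([[ 9.08211922e-01,  4.18510374e-01, -4.14641807e-04],
       [ 4.18510409e-01, -9.08210213e-01,  1.80202184e-03],
       [ 3.77582912e-04, -1.81014963e-03, -9.99998290e-01]]), 'wrist_force': array([ 0.00103476, -0.62972605,  0.03353009]), 'wrist_torque': array([ 0.05679531,  0.04581852, -0.00115851]), 'grip_force': 0.0, 'gripper_width': 0.9996171968064815}
scene [[537.77479034   0.         322.45773318]
 [  0.         537.77479034 240.98925657]
 [  0.           0.           1.        ]] [[-0.7936555  -0.60826684  0.01106344]
 [-0.31123561  0.39033479 -0.86647051]
 [ 0.52272684 -0.69112242 -0.49910565]] [0.44786026 0.26241175 0.68609129]
side [[622.81132632   0.         310.07600176]
 [  0.         622.81132632 236.60541044]
 [  0.           0.           1.        ]] [[-9.99277737e-01 -3.26371542e-02 -1.94633164e-02]
 [ 4.36738765e-05  5.11205000e-01 -8.59458810e-01]
 [ 3.80000344e-02 -8.58838905e-01 -5.10834350e-01]] [0.55996844 0.10309151 1.28284337]
```

View pics/scene0.png

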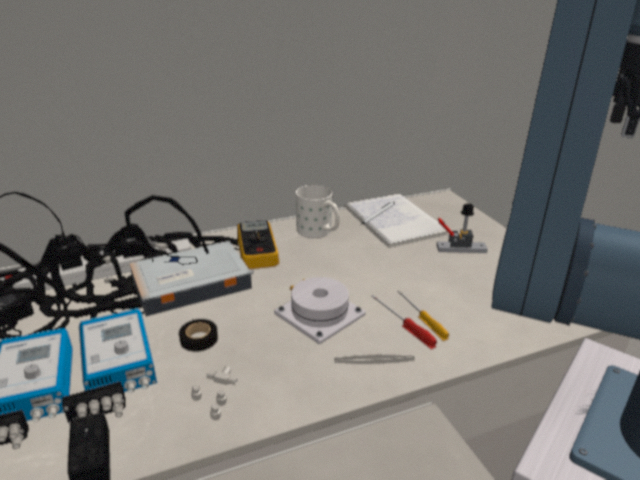

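View pics/side0.png

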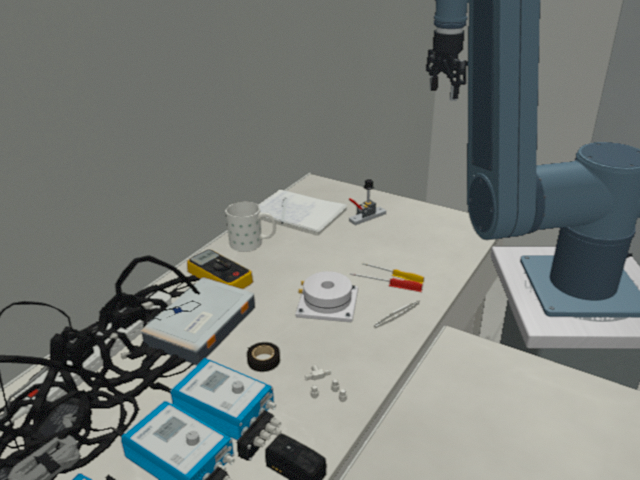

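Scene view: bore mouth at about (320,292), gauge knob at about (467,209). Side view: bore at about (328,286), knob at about (369,184). The red lever points to the left in both. I'll enlarge the gauge and mount in both views.

```bash
python3 - <<'E'
import cv2,numpy as np
a=cv2.imread("pics/scene0.png");b=cv2.imread("pics/side0.png")
f=lambda i,x,y,w,h:cv2.resize(i[y:y+h,x:x+w],(400,300),interpolation=cv2.INTER_CUBIC)
cv2.imwrite("pics/crops.png",np.vstack([np.hstack([f(a,425,200,80,60),f(b,325,172,80,60)]),np.hstack([f(a,280,268,80,60),f(b,288,260,80,60)])]))
E
```

```text
(no output)
```

View pics/crops.png

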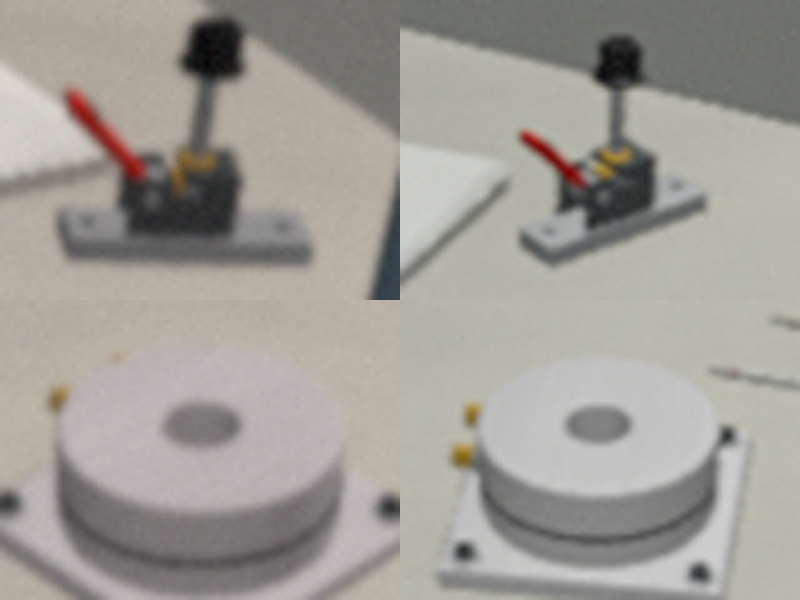

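The crops show the knob at scene (468,208.8) / side (368.8,183.6) and the bore at scene (320.4,292.8) / side (327.6,284.8). The bar holes are at scene (443,244) and (481.8,245.2).

```bash
cat > h.py <<'E'
from bench import env
import numpy as np,cv2
C={n:env.camera(n) for n in("scene","side")}
def tri(p,q):
    P=[C[n]["mtx"]@np.c_[C[n]["R"],C[n]["t"]] for n in C]
    X=cv2.triangulatePoints(P[0],P[1],np.array(p,float),np.array(q,float)).ravel();X=X[:3]/X[3]
    return X,[np.round((lambda v:v[:2]/v[2])(M@np.r_[X,1]),1) for M in P]
def onz(n,p,z):
    c=C[n];d=c["R"].T@np.linalg.inv(c["mtx"])@[p[0],p[1],1];o=-c["R"].T@c["t"];return o+d*(z-o[2])/d[2]
E
python3 - <<'E'
from h import *
print("knob",tri((468,208.8),(368.8,183.6)),onz("scene",(468,208.8),.096),onz("side",(368.8,183.6),.096))
print("bore",tri((320.4,292.8),(327.6,284.8)),onz("scene",(320.4,292.8),.046),onz("side",(327.6,284.8),.046))
for p in((443,244),(481.8,245.2)):print(onz("scene",p,.012))
for p in((359,215),(380.4,209)):print("s",onz("side",p,.012))
print("corners",onz("side",(355,224.6),0),onz("side",(386,213),0),onz("scene",(438.6,251.6),0),onz("scene",(487,252.6),0))
E
```

```text
knob (array([ 0.42627789, -0.29250957,  0.09334162]), [array([468.2, 208. ]), array([368.8, 184.1])]) [ 0.42312769 -0.28362649  0.096     ] [ 0.42653445 -0.28984923  0.096     ]
bore (array([0.52276241, 0.06022813, 0.04408649]), [array([320.5, 292. ]), array([327.7, 285.3])]) [0.51998843 0.06425639 0.046     ] [0.52293828 0.06129777 0.046     ]
[ 0.45671333 -0.26566067  0.012     ]
[ 0.3921101  -0.31092005  0.012     ]
s [ 0.44846952 -0.28598832  0.012     ]
s [ 0.39376763 -0.31713228  0.012     ]
corners [ 0.45891386 -0.2591247   0.        ] [ 0.37917577 -0.31813331  0.        ] [ 0.45794854 -0.25155628  0.        ] [ 0.37842856 -0.30979764  0.        ]
```

```bash
R='[[0.71,-0.29,0,0,1],[0.71,-0.29,0,0,1],[0.71,-0.29,0,0,1],[0.71,-0.29,0,0,1],[0.71,-0.29,0,0,1]]'; :
python3 -m pendant '[[0.71,-0.29,0,0,1],[0.71,-0.29,0,0,1],[0.71,-0.29,0,0,1],[0.71,-0.29,0,0,1],[0.71,-0.29,0,0,1]]'
python3 -m pendant '[[0.71,-0.29,0,0,1],[0.71,-0.29,0,0,1],[0.71,-0.29,0,0,1],[0.71,-0.29,0,0,1],[0.71,-0.29,0,0,1]]'
python3 -m pendant '[[0.71,-0.29,0,0,1],[0.71,-0.29,0,0,1],[0.71,-0.29,0,0,1],[0.71,-0.29,0,0,1],[0.71,-0.29,0,0,1]]'
python3 -m pendant '[[0,0,0,-0.94,1],[0,0,0,-0.94,1],[0,0,0,0,1],[0,0,0,0,1],[0,0,0,0,1]]'
python3 - <<'E'
from h import *
s=env.read_state();c=env.camera("wrist");cv2.imwrite("pics/w1.png",c["img"][:,:,::-1])
print(s["time"],s["tcp_pos"],s["ee_rot"],{k:v for k,v in c.items() if k!="img"})
E
```

```text
time: 0.62
tcp_pos: [0.296, -0.4287, 0.2451]
ee_rot: [[0.908, 0.418, -0.0], [0.418, -0.908, 0.0], [0.0, -0.0, -1.0]]
wrist_force: [-0.1, -0.5, -0.5]
gripper_width: 1.004
grip_force: 0.0
time: 1.03
tcp_pos: [0.3615, -0.3585, 0.2451]
ee_rot: [[0.908, 0.418, -0.0], [0.418, -0.908, 0.0], [-0.0, -0.0, -1.0]]
wrist_force: [0.0, -0.8, -0.2]
gripper_width: 0.997
grip_force: 0.0
time: 1.45
tcp_pos: [0.427, -0.2884, 0.2452]
ee_rot: [[0.908, 0.419, -0.0], [0.419, -0.908, 0.0], [-0.0, -0.0, -1.0]]
wrist_force: [0.3, -0.4, 0.5]
gripper_width: 1.002
grip_force: 0.0
time: 1.87
tcp_pos: [0.4264, -0.2894, 0.2452]
ee_rot: [[0.811, 0.586, -0.0], [0.586, -0.811, 0.0], [-0.0, -0.0, -1.0]]
wrist_force: [-0.3, -0.3, 0.1]
gripper_width: 0.999
grip_force: 0.0
1.9667 [ 0.42632608 -0.28952157  0.24527307] [[ 8.10173280e-01  5.86190458e-01 -5.73798410e-05]
 [ 5.86190460e-01 -8.10173278e-01  5.85384508e-05]
 [-1.21729326e-05 -8.10618041e-05 -9.99999997e-01]] {'mtx': array([[371.64829954,   0.        , 319.11249515],
       [  0.        , 371.64829954, 233.70087115],
       [  0.        ,   0.        ,   1.        ]]), 'tool_from_camera': array([[ 2.06714414e-04, -9.60191812e-01, -2.79341442e-01,
         7.11836215e-02],
       [ 9.99999868e-01,  3.29723164e-04, -3.93364819e-04,
        -6.42714900e-04],
       [ 4.69811022e-04, -2.79341324e-01,  9.60191754e-01,
        -1.29110583e-01],
       [ 0.00000000e+00,  0.00000000e+00,  0.00000000e+00,
         1.00000000e+00]])}
```

View pics/w1.png

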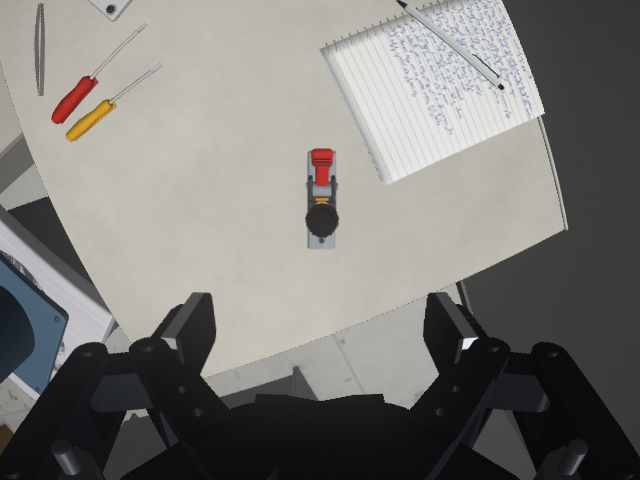

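The wrist view shows the gauge aligned with the tool x axis. The knob is at about (322,220), the bar ends at (321.5,149) and (321,249), and the red pad at (321,157).

```bash
cat >> h.py <<'E'
def wz(s,c,p,z):
    K=c["mtx"];d=np.array([p[0]-K[0,2],p[1]-K[1,2]])/K[0,0];r=np.hypot(*d)
    v=np.r_[d/max(r,1e-9)*np.sin(r),np.cos(r)];T=c["tool_from_camera"]
    v=s["ee_rot"]@T[:3,:3]@v;o=s["ee_rot"]@T[:3,3]+s["tcp_pos"];return o+v*(z-o[2])/v[2]
E
python3 - <<'E'
from h import *
s=env.read_state();c=env.camera("wrist");i=c["img"]
cv2.imwrite("pics/w1c.png",cv2.resize(i[140:260,260:380],(600,600),interpolation=cv2.INTER_CUBIC)[:,:,::-1])
for p,z in(((322,220),.098),((321.5,149),.012),((321,249),.012)):
    X=wz(s,c,p,z);print(X,"tool",s["ee_rot"].T@(X-s["tcp_pos"]))
E
```

```text
[ 0.42861791 -0.28965841  0.098     ] tool [0.00171484 0.00145585 0.1472858 ]
[ 0.46867387 -0.26066304  0.012     ] tool [0.05116062 0.00150304 0.23328769]
[ 0.38606518 -0.32013781  0.012     ] tool [-0.05062996  0.00115372  0.23328382]
```

View pics/w1c.png

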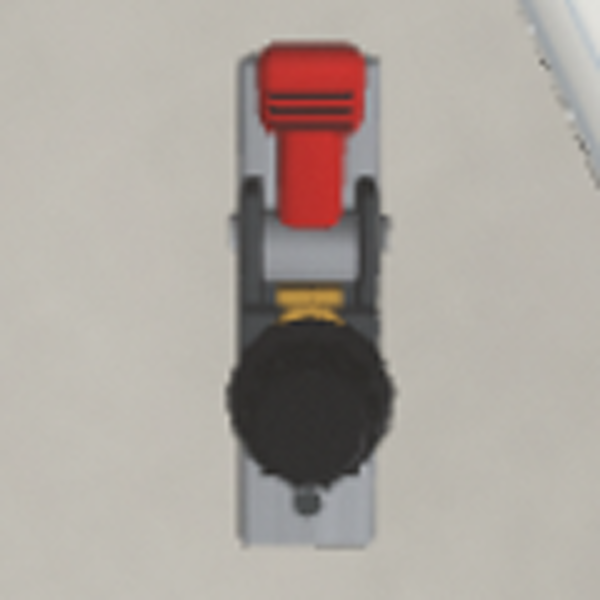

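```bash
python3 -m pendant '[[0.03,0.05,0.9,0,1],[0,0,0.9,0,1],[0,0,0.9,0,1],[0,0,0.9,0,1],[0,0,0.9,0,1]]'
python3 -m pendant '[[0,0,0.4,0,0.6],[0,0,0.4,0,0.2],[0,0,0.38,0,0],[0,0,0,0,-0.3],[0,0,0,0,-0.3]]' 40
python3 -m pendant '[[0,0,0,0,-1],[0,0,0,0,-1],[0,0,0,0,-1],[0,0,0,0,-1],[0,0,0,0,-1]]' 40
```

```text
time: 2.58
tcp_pos: [0.4278, -0.29, 0.132]
ee_rot: [[0.809, 0.588, 0.0], [0.588, -0.809, -0.0], [0.0, 0.001, -1.0]]
wrist_force: [0.3, -0.4, -0.8]
gripper_width: 1.007
grip_force: 0.0
time: 3.0
tcp_pos: [0.428, -0.2901, 0.1035]
ee_rot: [[0.809, 0.588, 0.0], [0.588, -0.809, -0.0], [0.0, 0.0, -1.0]]
wrist_force: [0.3, -0.0, 0.4]
gripper_width: 0.352
grip_force: 0.0
time: 3.42
tcp_pos: [0.4283, -0.2904, 0.104]
ee_rot: [[0.809, 0.588, 0.001], [0.588, -0.809, -0.001], [0.0, 0.002, -1.0]]
wrist_force: [0.1, -0.4, 1.6]
gripper_width: 0.212
grip_force: 39.3
```

```bash
python3 -m pendant '[[0,0,-0.4,0,-1],[0,0,-0.8,0,-1],[0,0,-0.8,0,-1],[0,0,-0.8,0,-1],[0,0,-0.6,0,-1]]'
python3 -m pendant '[[0.4,-0.4,0,0,-1],[0.6,-0.6,0,0,-1],[0.6,-0.6,0,0,-1],[0.6,-0.6,0,0,-1],[0.6,-0.6,0,0,-1]]'
python3 -m pendant '[[0.6,-0.6,0,0,-1],[0.6,-0.6,0,0,-1],[0.6,-0.6,0,0,-1],[0.6,-0.6,0,0,-1],[0.6,-0.6,0,0,-1]]'
python3 -m pendant '[[0.4,-0.6,0,0,-1],[0.4,-0.6,0,0,-1],[0.4,-0.6,0,0,-1],[0.4,-0.6,0,0,-1],[0.2,-0.6,0,0,-1]]'
python3 -m pendant '[[0,-0.3,0,0,-1],[0,0,0,0,-1],[0,0,0,0,-1],[0,0,0,0,-1],[0,0,0,0,-1]]'
python3 - <<'E'
from h import *
s=env.read_state();c=env.camera("wrist");cv2.imwrite("pics/w2.png",c["img"][:,:,::-1])
E
```

```text
time: 3.83
tcp_pos: [0.4276, -0.2895, 0.1898]
ee_rot: [[0.809, 0.588, -0.0], [0.588, -0.809, 0.001], [-0.0, -0.001, -1.0]]
wrist_force: [-0.3, -1.3, -3.9]
gripper_width: 0.213
grip_force: 41.1
time: 4.25
tcp_pos: [0.4422, -0.1895, 0.1871]
ee_rot: [[0.809, 0.588, -0.003], [0.588, -0.809, 0.002], [-0.001, -0.003, -1.0]]
wrist_force: [0.1, -0.7, -4.9]
gripper_width: 0.21
grip_force: 41.0
time: 4.67
tcp_pos: [0.4584, -0.0848, 0.1871]
ee_rot: [[0.809, 0.588, -0.003], [0.588, -0.809, 0.002], [-0.001, -0.003, -1.0]]
wrist_force: [0.3, -0.5, -3.7]
gripper_width: 0.207
grip_force: 41.0
time: 5.08
tcp_pos: [0.4509, 0.0021, 0.1872]
ee_rot: [[0.809, 0.588, -0.002], [0.588, -0.809, 0.001], [-0.001, -0.003, -1.0]]
wrist_force: [0.5, -0.0, -4.7]
gripper_width: 0.207
grip_force: 41.0
time: 5.5
tcp_pos: [0.4479, 0.0051, 0.1883]
ee_rot: [[0.809, 0.587, 0.0], [0.587, -0.809, -0.0], [-0.0, 0.0, -1.0]]
wrist_force: [-0.7, 1.2, -4.6]
gripper_width: 0.211
grip_force: 41.0
```

View pics/w2.png

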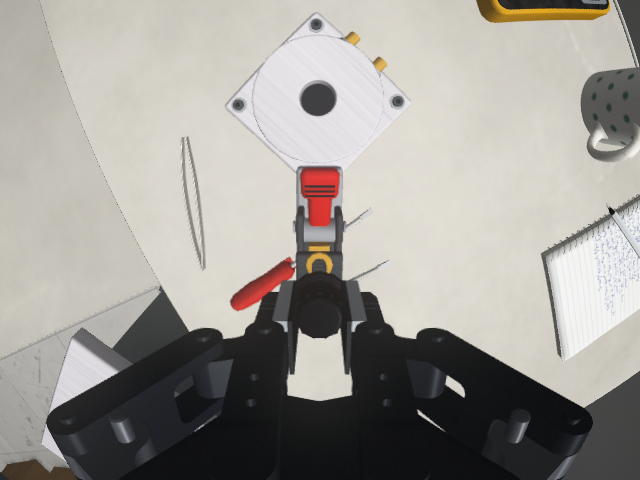

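The wrist view shows the bore mouth at (318,99) and the gauge hanging straight, with its probe ring at (319.5,263) and bar far end at (319.5,167).

```bash
python3 - <<'E'
from h import *
s=env.read_state();c=env.camera("wrist")
T=lambda p,z:np.round(1000*(s["ee_rot"].T@(wz(s,c,p,z)-s["tcp_pos"])),1)
print(s["tcp_pos"],wz(s,c,(318,99),.046),T((318,99),.046))
u=s["tcp_pos"][2]-.104;print("ring",T((319.5,263),u+.044),"end",T((319.5,167),u+.012))
i=c["img"];cv2.imwrite("pics/w2c.png",cv2.resize(np.vstack([i[70:130,270:370],i[240:290,270:370]]),(800,600*110//110),interpolation=cv2.INTER_CUBIC)[:,:,::-1])
E
```

```text
[0.44783203 0.00540299 0.18826662] [0.52196234 0.06116022 0.046     ] [ 92.8  -1.6 142.3]
ring [-0.4 -0.5 60. ] end [48.2 -0.5 92. ]
```

View pics/w2c.png

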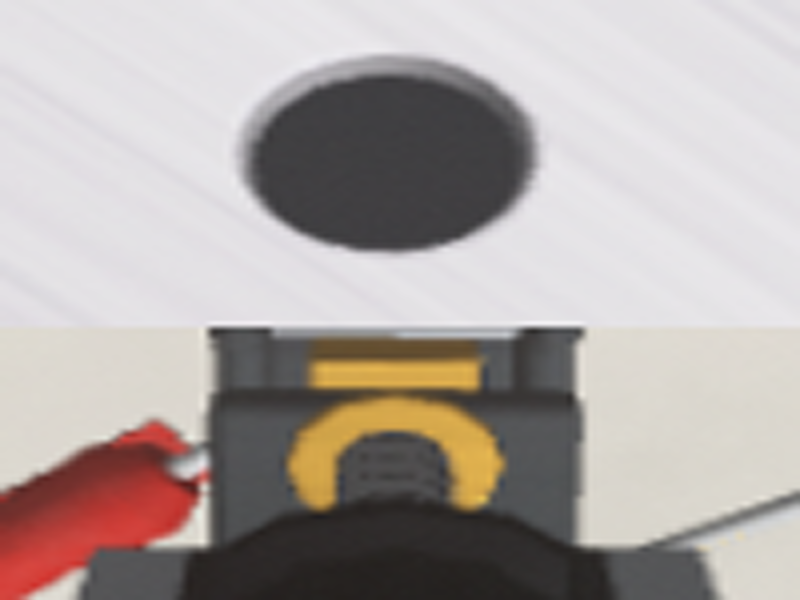

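```bash
python3 -m pendant '[[0.5,-0.03,0,0,-1],[0.8,0,0,0,-1],[0.9,0,0,0,-1],[0.8,0,0,0,-1],[0.5,0,0,0,-1]]' 40
python3 -m pendant '[[0.26,0,0,0,-1],[0,0,0,0,-1],[0,0,0.4,0,-1],[0,0,0.5,0,-1],[0,0,0.4,0,-1]]'
python3 -m pendant '[[0,0,0,0,-1],[0,0,0,0,-1],[0,0,0,0,-1],[0,0,0,0,-1],[0,0,0,0,-1]]'
python3 -c "
from bench import env
s=env.read_state();print(s['tcp_pos'],s['wrist_force'],s['wrist_torque'])"
```

```text
time: 6.22
tcp_pos: [0.5204, 0.0595, 0.1883]
ee_rot: [[0.809, 0.588, 0.002], [0.588, -0.809, 0.001], [0.002, 0.0, -1.0]]
wrist_force: [1.1, -0.7, -4.2]
gripper_width: 0.212
grip_force: 41.0
time: 6.63
tcp_pos: [0.5222, 0.0614, 0.1545]
ee_rot: [[0.809, 0.588, -0.001], [0.588, -0.809, -0.0], [-0.001, -0.001, -1.0]]
wrist_force: [0.4, -0.1, -4.4]
gripper_width: 0.21
grip_force: 41.0
time: 7.05
tcp_pos: [0.5237, 0.0616, 0.1565]
ee_rot: [[0.809, 0.588, 0.001], [0.588, -0.809, -0.0], [0.001, 0.001, -1.0]]
wrist_force: [1.0, 0.0, -4.1]
gripper_width: 0.208
grip_force: 41.0
[0.5237315  0.06157307 0.15650626] [ 0.96246456  0.00651065 -4.07672349] [-0.03043838 -0.00198238  0.01641766]
```

```bash
for i in 1; do python3 -m pendant '[[0,0,0.04,0,-1],[0,0,0.04,0,-1],[0,0,0.04,0,-1],[0,0,0.04,0,-1],[0,0,0.04,0,-1]]' 40; done
python3 -m pendant '[[0,0,0.03,0,-1],[0,0,0.03,0,-1],[0,0,0.03,0,-1],[0,0,0.03,0,-1],[0,0,0.03,0,-1]]'
python3 -m pendant '[[0,0,0.03,0,-1],[0,0,0.03,0,-1],[0,0,0.03,0,-1],[0,0,0.03,0,-1],[0,0,0.03,0,-1]]'
python3 - <<'E'
from h import *
print(env.read_state()["wrist_force"])
a=C["scene"]["img"];b=C["side"]["img"]
f=lambda i,x,y:cv2.resize(i[y:y+120,x:x+80],(400,600),interpolation=cv2.INTER_CUBIC)
cv2.imwrite("pics/c2.png",np.hstack([f(a,280,220),f(b,288,210)])[:,:,::-1])
E
```

```text
time: 7.47
tcp_pos: [0.5234, 0.0617, 0.151]
ee_rot: [[0.809, 0.588, 0.0], [0.588, -0.809, -0.0], [0.0, 0.0, -1.0]]
wrist_force: [-1.9, 0.0, 2.0]
gripper_width: 0.208
grip_force: 41.6
time: 7.88
tcp_pos: [0.5234, 0.0617, 0.1472]
ee_rot: [[0.809, 0.588, 0.0], [0.588, -0.809, -0.0], [0.0, 0.0, -1.0]]
wrist_force: [-1.6, 0.8, 0.6]
gripper_width: 0.207
grip_force: 41.6
time: 8.3
tcp_pos: [0.5234, 0.0617, 0.1432]
ee_rot: [[0.809, 0.588, 0.0], [0.588, -0.809, 0.0], [0.0, 0.0, -1.0]]
wrist_force: [-1.6, 0.3, 1.5]
gripper_width: 0.205
grip_force: 41.6
[-1.14717464  0.16672114  0.64210969]
```

View pics/c2.png

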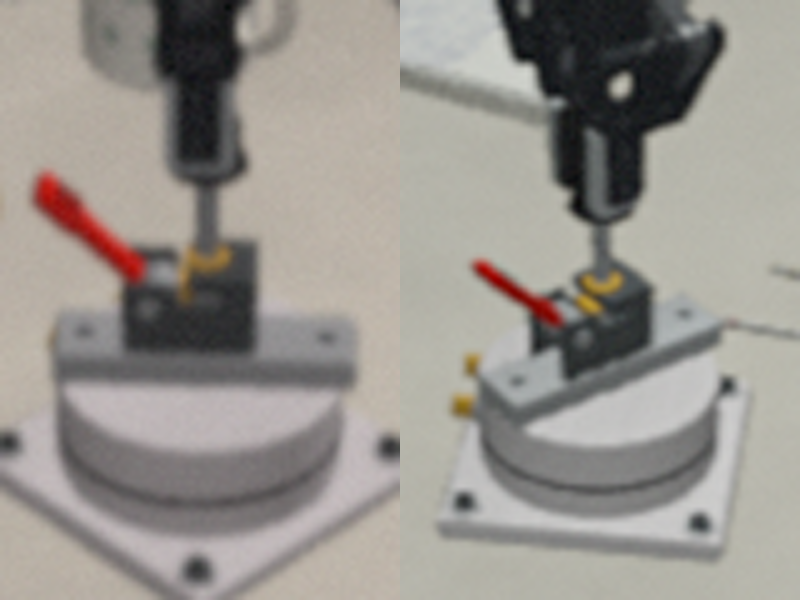

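The gauge is seated flat and centred on the mount in both views, with the probe already sliding against about 2 N. I'll go 5 mm further, then use fine steps with a force guard.

```bash
cat > chk.py <<'E'
from bench import env
import sys
s=env.read_state();f=s["wrist_force"][2];print("CHK %.1f z=%.4f F=%s"%(s["time"],s["tcp_pos"][2],s["wrist_force"].round(1)));sys.exit(f>3.0)
E
python3 -m pendant '[[0,0,0.04,0,-1],[0,0,0.04,0,-1],[0,0,0.04,0,-1],[0,0,0.04,0,-1],[0,0,0.02,0,-1]]' >/dev/null && python3 chk.py &&
python3 -m pendant '[[0,0,0.006,0,-1],[0,0,0.006,0,-1],[0,0,0.006,0,-1],[0,0,0.006,0,-1],[0,0,0.006,0,-1]]' >/dev/null && python3 chk.py &&
python3 -m pendant '[[0,0,0.006,0,-1],[0,0,0.006,0,-1],[0,0,0.006,0,-1],[0,0,0.006,0,-1],[0,0,0.006,0,-1]]' >/dev/null && python3 chk.py &&
python3 -m pendant '[[0,0,0.006,0,-1],[0,0,0.006,0,-1],[0,0,0.006,0,-1],[0,0,0.006,0,-1],[0,0,0.006,0,-1]]' >/dev/null && python3 chk.py &&
python3 -m pendant '[[0,0,0.006,0,-1],[0,0,0.006,0,-1],[0,0,0.006,0,-1],[0,0,0.006,0,-1],[0,0,0.006,0,-1]]' >/dev/null && python3 chk.py &&
python3 -m pendant '[[0,0,0.006,0,-1],[0,0,0.006,0,-1],[0,0,0.006,0,-1],[0,0,0.006,0,-1],[0,0,0.006,0,-1]]' >/dev/null && python3 chk.py &&
python3 -m pendant '[[0,0,0.006,0,-1],[0,0,0.006,0,-1],[0,0,0.006,0,-1],[0,0,0.006,0,-1],[0,0,0.006,0,-1]]' >/dev/null && python3 chk.py
```

```text
CHK 8.8 z=0.1387 F=[-1.3 -0.4  1.8]False
```

```bash
sed -i 's/sys.exit(f>3.0)/sys.exit(int(f>3.3))/' chk.py
python3 -m pendant '[[0,0,0.006,0,-1],[0,0,0.006,0,-1],[0,0,0.006,0,-1],[0,0,0.006,0,-1],[0,0,0.006,0,-1]]' >/dev/null && python3 chk.py &&
python3 -m pendant '[[0,0,0.006,0,-1],[0,0,0.006,0,-1],[0,0,0.006,0,-1],[0,0,0.006,0,-1],[0,0,0.006,0,-1]]' >/dev/null && python3 chk.py &&
python3 -m pendant '[[0,0,0.006,0,-1],[0,0,0.006,0,-1],[0,0,0.006,0,-1],[0,0,0.006,0,-1],[0,0,0.006,0,-1]]' >/dev/null && python3 chk.py &&
python3 -m pendant '[[0,0,0.006,0,-1],[0,0,0.006,0,-1],[0,0,0.006,0,-1],[0,0,0.006,0,-1],[0,0,0.006,0,-1]]' >/dev/null && python3 chk.py &&
python3 -m pendant '[[0,0,0.006,0,-1],[0,0,0.006,0,-1],[0,0,0.006,0,-1],[0,0,0.006,0,-1],[0,0,0.006,0,-1]]' >/dev/null && python3 chk.py &&
python3 -m pendant '[[0,0,0.006,0,-1],[0,0,0.006,0,-1],[0,0,0.006,0,-1],[0,0,0.006,0,-1],[0,0,0.006,0,-1]]' >/dev/null && python3 chk.py
```

```text
CHK 9.2 z=0.1381 F=[-1.1 -0.   1.6]
CHK 9.7 z=0.1373 F=[-1.  -0.2  0.4]
CHK 10.1 z=0.1366 F=[-0.7 -0.4  0.9]
CHK 10.5 z=0.1358 F=[-0.9  0.1  1. ]
CHK 10.9 z=0.1351 F=[-1.1 -0.6  0.5]
CHK 11.3 z=0.1343 F=[-1.2 -0.7  1.7]
```

```bash
python3 -m pendant '[[0,0,0.006,0,-1],[0,0,0.006,0,-1],[0,0,0.006,0,-1],[0,0,0.006,0,-1],[0,0,0.006,0,-1]]' >/dev/null && python3 chk.py &&
python3 -m pendant '[[0,0,0.006,0,-1],[0,0,0.006,0,-1],[0,0,0.006,0,-1],[0,0,0.006,0,-1],[0,0,0.006,0,-1]]' >/dev/null && python3 chk.py &&
python3 -m pendant '[[0,0,0.006,0,-1],[0,0,0.006,0,-1],[0,0,0.006,0,-1],[0,0,0.006,0,-1],[0,0,0.006,0,-1]]' >/dev/null && python3 chk.py &&
python3 -m pendant '[[0,0,0.006,0,-1],[0,0,0.006,0,-1],[0,0,0.006,0,-1],[0,0,0.006,0,-1],[0,0,0.006,0,-1]]' >/dev/null && python3 chk.py &&
python3 -m pendant '[[0,0,0.006,0,-1],[0,0,0.006,0,-1],[0,0,0.006,0,-1],[0,0,0.006,0,-1],[0,0,0.006,0,-1]]' >/dev/null && python3 chk.py &&
python3 -m pendant '[[0,0,0.006,0,-1],[0,0,0.006,0,-1],[0,0,0.006,0,-1],[0,0,0.006,0,-1],[0,0,0.006,0,-1]]' >/dev/null && python3 chk.py &&
python3 -m pendant '[[0,0,0.006,0,-1],[0,0,0.006,0,-1],[0,0,0.006,0,-1],[0,0,0.006,0,-1],[0,0,0.006,0,-1]]' >/dev/null && python3 chk.py &&
python3 -m pendant '[[0,0,0.006,0,-1],[0,0,0.006,0,-1],[0,0,0.006,0,-1],[0,0,0.006,0,-1],[0,0,0.006,0,-1]]' >/dev/null && python3 chk.py &&
python3 -m pendant '[[0,0,0.006,0,-1],[0,0,0.006,0,-1],[0,0,0.006,0,-1],[0,0,0.006,0,-1],[0,0,0.006,0,-1]]' >/dev/null && python3 chk.py &&
python3 -m pendant '[[0,0,0.006,0,-1],[0,0,0.006,0,-1],[0,0,0.006,0,-1],[0,0,0.006,0,-1],[0,0,0.006,0,-1]]' >/dev/null && python3 chk.py &&
python3 -m pendant '[[0,0,0.006,0,-1],[0,0,0.006,0,-1],[0,0,0.006,0,-1],[0,0,0.006,0,-1],[0,0,0.006,0,-1]]' >/dev/null && python3 chk.py &&
python3 -m pendant '[[0,0,0.006,0,-1],[0,0,0.006,0,-1],[0,0,0.006,0,-1],[0,0,0.006,0,-1],[0,0,0.006,0,-1]]' >/dev/null && python3 chk.py
```

```text
CHK 11.7 z=0.1335 F=[-1.1 -1.   1.6]
CHK 12.2 z=0.1328 F=[-0.5 -0.4  1.5]
CHK 12.6 z=0.1321 F=[ 0.5 -0.9  2.4]
CHK 13.0 z=0.1313 F=[0.3 0.1 0.5]
CHK 13.4 z=0.1305 F=[-0.1 -0.9  1.8]
CHK 13.8 z=0.1298 F=[-0.5  0.1  1.6]
CHK 14.2 z=0.1291 F=[-0.6 -0.6  1.8]
CHK 14.7 z=0.1283 F=[-1.1 -0.3  1.3]
CHK 15.1 z=0.1276 F=[-0.9  0.2  1.7]
CHK 15.5 z=0.1268 F=[-0.5 -0.1  2.1]
CHK 15.9 z=0.1260 F=[ 0.3 -0.1  0.4]
CHK 16.3 z=0.1256 F=[-1.7 -0.5  4.9]
```

```bash
python3 -m pendant '[[0,0,0,0,-1],[0,0,0,0,-1],[0,0,0,0,-1],[0,0,0,0,-1],[0,0,0,0,-1]]'
```

```text
time: 16.73
tcp_pos: [0.5234, 0.0617, 0.1256]
ee_rot: [[0.809, 0.588, 0.0], [0.588, -0.809, -0.0], [0.0, 0.0, -1.0]]
wrist_force: [-0.9, 1.3, 4.8]
gripper_width: 0.206
grip_force: 41.9
```

The tip is touching, with a steady net load of about 3.5 N. Now I'll release the knob, rise, and move over the lever with the fingers shut.

```bash
python3 -m pendant '[[0,0,0,0,-0.4],[0,0,0,0,0],[0,0,0,0,0.2],[0,0,0,0,0.2],[0,0,0,0,0.2]]'
python3 -m pendant '[[0,0,-0.2,0,0.2],[0,0,-0.4,0,0.2],[0,0,-0.5,0,0.2],[0,0,-0.5,0,0.2],[0,0,-0.4,0,0.2]]'
python3 -m pendant '[[0.4,0,0,0,-1],[0.6,0,0,0,-1],[0.6,0,0,0,-1],[0.4,0,0,0,-1],[0,0,0,0,-1]]'
python3 -m pendant '[[0,0,0,0,-1],[0,0,0,0,-1],[0,0,0,0,-1],[0,0,0,0,-1],[0,0,0,0,-1]]'
python3 - <<'E'
from h import *
s=env.read_state();print(s["tcp_pos"],s["wrist_force"])
i=env.camera("wrist")["img"];a=C["scene"]["img"];b=C["side"]["img"]
f=lambda i,x,y:cv2.resize(i[y:y+120,x:x+80],(266,400),interpolation=cv2.INTER_CUBIC)
cv2.imwrite("pics/c3.png",np.hstack([f(a,280,220),f(b,288,210),cv2.resize(i[230:430,260:390],(260,400))])[:,:,::-1])
E
```

```text
time: 17.15
tcp_pos: [0.5233, 0.0617, 0.1251]
ee_rot: [[0.809, 0.588, -0.0], [0.588, -0.809, 0.0], [-0.0, -0.0, -1.0]]
wrist_force: [0.0, 0.3, -0.2]
gripper_width: 0.601
grip_force: 0.0
time: 17.57
tcp_pos: [0.5238, 0.0617, 0.1772]
ee_rot: [[0.809, 0.588, 0.002], [0.588, -0.809, -0.0], [0.001, 0.001, -1.0]]
wrist_force: [0.3, -0.1, 0.3]
gripper_width: 0.602
grip_force: 0.0
time: 17.98
tcp_pos: [0.5653, 0.0923, 0.175]
ee_rot: [[0.808, 0.589, 0.001], [0.589, -0.808, 0.0], [0.001, 0.0, -1.0]]
wrist_force: [-0.6, 0.3, 0.2]
gripper_width: -0.0
grip_force: 0.0
time: 18.4
tcp_pos: [0.5635, 0.0909, 0.1754]
ee_rot: [[0.809, 0.588, -0.0], [0.588, -0.809, -0.0], [-0.0, -0.0, -1.0]]
wrist_force: [-0.0, 0.3, 1.3]
gripper_width: -0.001
grip_force: 0.0
[0.56360168 0.09091453 0.1754418 ] [ 0.58273049 -0.57126178 -0.51445867]
```

View pics/c3.png

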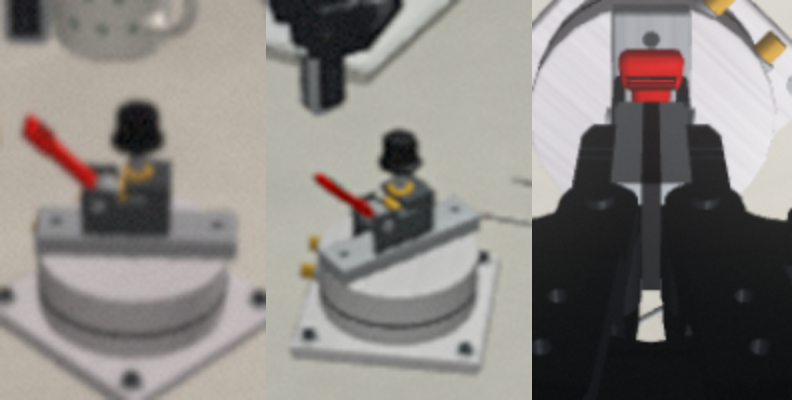

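The gauge stands flat with the probe down and the fingers lined up with the lever. Now I'll press it, guarded.

```bash
sed -i 's/f>3.3/f>8/' chk.py
python3 -m pendant '[[0,0,0.3,0,-1],[0,0,0.4,0,-1],[0,0,0.4,0,-1],[0,0,0.3,0,-1],[0,0,0.2,0,-1]]' >/dev/null && python3 chk.py &&
python3 -m pendant '[[0,0,0.06,0,-1],[0,0,0.06,0,-1],[0,0,0.06,0,-1],[0,0,0.06,0,-1],[0,0,0.06,0,-1]]' >/dev/null && python3 chk.py &&
python3 -m pendant '[[0,0,0.06,0,-1],[0,0,0.06,0,-1],[0,0,0.06,0,-1],[0,0,0.06,0,-1],[0,0,0.06,0,-1]]' >/dev/null && python3 chk.py &&
python3 -m pendant '[[0,0,0.04,0,-1],[0,0,0.04,0,-1],[0,0,0.04,0,-1],[0,0,0.04,0,-1],[0,0,0.04,0,-1]]' >/dev/null && python3 chk.py &&
python3 -m pendant '[[0,0,0.04,0,-1],[0,0,0.04,0,-1],[0,0,0.04,0,-1],[0,0,0.04,0,-1],[0,0,0.04,0,-1]]' >/dev/null && python3 chk.py &&
python3 -m pendant '[[0,0,0.04,0,-1],[0,0,0.04,0,-1],[0,0,0.04,0,-1],[0,0,0.04,0,-1],[0,0,0.04,0,-1]]' >/dev/null && python3 chk.py &&
python3 -m pendant '[[0,0,0.03,0,-1],[0,0,0.03,0,-1],[0,0,0.03,0,-1],[0,0,0.03,0,-1],[0,0,0.03,0,-1]]' >/dev/null && python3 chk.py
```

```text
CHK 19.0 z=0.1333 F=[-0.  -0.   1.3]
CHK 19.4 z=0.1290 F=[1.1 2.  4.6]
CHK 19.8 z=0.1196 F=[ 0.7 -0.3  0.7]
CHK 20.2 z=0.1151 F=[ 0.1 -0.2  0.9]
CHK 20.6 z=0.1103 F=[-0.4 -0.7  0.5]
CHK 21.1 z=0.1052 F=[-0.1  0.8  0.6]
CHK 21.5 z=0.1015 F=[-0.2 -0.2  1.3]
```

The 4.6 N spike followed by almost nothing is suspicious, so I'll look.

```bash
python3 - <<'E'
from h import *
i=env.camera("wrist")["img"];a=C["scene"]["img"];b=C["side"]["img"]
f=lambda i,x,y:cv2.resize(i[y:y+120,x:x+80],(266,400),interpolation=cv2.INTER_CUBIC)
cv2.imwrite("pics/c4.png",np.hstack([f(a,270,220),f(b,278,210),cv2.resize(i[230:430,260:390],(260,400))])[:,:,::-1])
E
```

```text
(no output)
```

View pics/c4.png

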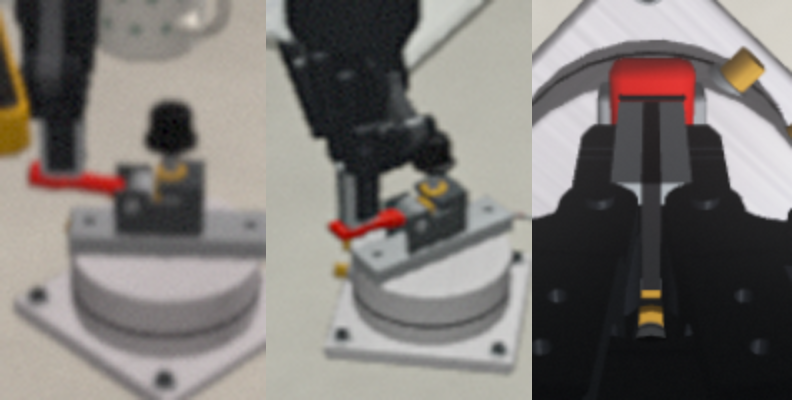

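The lever is following the fingertips and is nearly level. I'll continue gently to the stop.

```bash
python3 -m pendant '[[0,0,0.02,0,-1],[0,0,0.02,0,-1],[0,0,0.02,0,-1],[0,0,0.02,0,-1],[0,0,0.02,0,-1]]' >/dev/null && python3 chk.py &&
python3 -m pendant '[[0,0,0.02,0,-1],[0,0,0.02,0,-1],[0,0,0.02,0,-1],[0,0,0.02,0,-1],[0,0,0.02,0,-1]]' >/dev/null && python3 chk.py &&
python3 -m pendant '[[0,0,0.01,0,-1],[0,0,0.01,0,-1],[0,0,0.01,0,-1],[0,0,0.01,0,-1],[0,0,0.01,0,-1]]' >/dev/null && python3 chk.py &&
python3 -m pendant '[[0,0,0.008,0,-1],[0,0,0.008,0,-1],[0,0,0.008,0,-1],[0,0,0.008,0,-1],[0,0,0.008,0,-1]]' >/dev/null && python3 chk.py &&
python3 -m pendant '[[0,0,0.008,0,-1],[0,0,0.008,0,-1],[0,0,0.008,0,-1],[0,0,0.008,0,-1],[0,0,0.008,0,-1]]' >/dev/null && python3 chk.py
```

```text
CHK 22.0 z=0.0991 F=[ 0.5 -0.1  0.1]
CHK 22.4 z=0.0965 F=[0.1 0.3 1. ]
CHK 22.9 z=0.0953 F=[0.1 0.3 0.6]
CHK 23.3 z=0.0943 F=[ 0.3 -0.1  0.9]
CHK 23.7 z=0.0935 F=[0.4 0.9 2.7]
```

```bash
python3 -m pendant '[[0,0,0.006,0,-1],[0,0,0.006,0,-1],[0,0,0.006,0,-1],[0,0,0.006,0,-1],[0,0,0.006,0,-1]]' >/dev/null && python3 chk.py &&
python3 -m pendant '[[0,0,0.006,0,-1],[0,0,0.006,0,-1],[0,0,0.006,0,-1],[0,0,0.006,0,-1],[0,0,0.006,0,-1]]' >/dev/null && python3 chk.py &&
python3 -m pendant '[[0,0,0.006,0,-1],[0,0,0.006,0,-1],[0,0,0.006,0,-1],[0,0,0.006,0,-1],[0,0,0.006,0,-1]]' >/dev/null && python3 chk.py
python3 - <<'E'
from h import *
i=env.camera("wrist")["img"];a=C["scene"]["img"];b=C["side"]["img"]
f=lambda i,x,y:cv2.resize(i[y:y+90,x:x+60],(266,400),interpolation=cv2.INTER_CUBIC)
cv2.imwrite("pics/c5.png",np.hstack([f(a,270,240),f(b,288,230),cv2.resize(i[230:430,260:390],(260,400))])[:,:,::-1])
E
```

```text
CHK 24.1 z=0.0932 F=[-1.3  1.1  7.3]
CHK 24.5 z=0.0931 F=[-3.4  0.6 10.8]
```

The lever is at its stop: z has stalled and the force is rising. I'll retreat upward and check. I've already viewed ten pictures, so this check will be numeric.

```bash
python3 -m pendant '[[0,0,-0.1,0,-1],[0,0,-0.3,0,-1],[0,0,-0.6,0,-1],[0,0,-0.8,0,-1],[0,0,-0.8,0,-1]]'
python3 -m pendant '[[0,0,-0.8,0,-1],[0,0,-0.8,0,-1],[0,0,-0.8,0,-1],[-0.8,0,-0.4,0,-1],[-0.8,0,0,0,-1]]'
python3 -m pendant '[[-0.8,0,0,0,-1],[-0.8,0,0,0,-1],[-0.8,0,0,0,-1],[-0.8,0,0,0,-1],[0,0,0,0,-1]]'
python3 -m pendant '[[0,0,0,0,-1],[0,0,0,0,-1],[0,0,0,0,-1],[0,0,0,0,-1],[0,0,0,0,-1]]'
python3 - <<'E'
from h import *
s=env.read_state();c=env.camera("wrist");print(s["tcp_pos"],s["wrist_force"])
def red(img,x0,y0,x1,y1):
    h=cv2.cvtColor(img,cv2.COLOR_RGB2HSV)[y0:y1,x0:x1];m=((h[...,0]<8)|(h[...,0]>172))&(h[...,1]>170)&(h[...,2]>60)
    y,x=np.nonzero(m);return (x.mean()+x0,y.mean()+y0,x.min()+x0,x.max()+x0,y.min()+y0,y.max()+y0,len(x)) if len(x) else None
print(red(C["scene"]["img"],270,220,340,300),red(C["side"]["img"],280,230,345,290))
# predicted lever pad pixels for lever angles, gauge at TCP-at-placement xy
g=np.array([.5230,.0613,.046]);ax=np.array([.809,.588,0])
for q in(0,.6,.8,.92):
    # pad outer tip, ~51 mm from pivot, angle from level = .92-q
    t=.92-q
    for r in(.031,.051):
        P=g+ax*(.0186+r*np.cos(t))+[0,0,.031+r*np.sin(t)]
        o=[]
        for n in C:
            v=C[n]["mtx"]@(C[n]["R"]@P+C[n]["t"]);o.append((v[:2]/v[2]).round(1))
        print(q,r,*o)
E
```

```text
time: 25.1
tcp_pos: [0.563, 0.091, 0.157]
ee_rot: [[0.809, 0.588, -0.002], [0.588, -0.809, -0.0], [-0.002, -0.001, -1.0]]
wrist_force: [0.6, 1.3, -0.2]
gripper_width: 0.001
grip_force: 0.0
time: 25.52
tcp_pos: [0.5327, 0.0675, 0.2295]
ee_rot: [[0.808, 0.589, 0.005], [0.589, -0.808, -0.001], [0.004, 0.003, -1.0]]
wrist_force: [0.1, -1.0, -0.3]
gripper_width: -0.002
grip_force: 0.0
time: 25.93
tcp_pos: [0.4638, 0.0194, 0.2267]
ee_rot: [[0.809, 0.587, -0.003], [0.587, -0.809, -0.001], [-0.003, -0.001, -1.0]]
wrist_force: [0.5, 0.0, -0.2]
gripper_width: 0.004
grip_force: 0.0
time: 26.35
tcp_pos: [0.4671, 0.0209, 0.2266]
ee_rot: [[0.808, 0.589, -0.0], [0.589, -0.808, 0.0], [-0.0, -0.0, -1.0]]
wrist_force: [0.2, -0.6, 0.6]
gripper_width: 0.002
grip_force: 0.0
[0.46694096 0.02085015 0.22664987] [0.03142335 0.05776469 0.62076551]
(np.float64(291.1842105263158), np.float64(276.67543859649123), np.int64(279), np.int64(306), np.int64(274), np.int64(279), 114) (np.float64(307.9326923076923), np.float64(279.5192307692308), np.int64(297), np.int64(319), np.int64(274), np.int64(285), 104)
0 0.031 [297.2 262.5] [311.4 267.4]
0 0.051 [289.5 253.9] [305.9 262.4]
0.6 0.031 [290.8 270.1] [306.9 275.7]
0.6 0.051 [279.  266.6] [298.4 276.3]
0.8 0.031 [290.  273.2] [306.4 278.6]
0.8 0.051 [277.8 271.7] [297.6 281.1]
0.92 0.031 [289.9 275.1] [306.3 280.2]
0.92 0.051 [277.7 274.8] [297.5 283.8]
```

```bash
python3 - <<'E'
from h import *
o=cv2.imread("pics/c3.png",0).astype(np.float32)
f=lambda i,x,y:cv2.resize(cv2.cvtColor(i,cv2.COLOR_RGB2GRAY)[y:y+120,x:x+80],(266,400),interpolation=cv2.INTER_CUBIC)
n=np.hstack([f(C["scene"]["img"],280,220),f(C["side"]["img"],288,210)])
# shift in px of original (/3.33) for bar left/right, turret, knob, mount ref
for k,(x,y,w,h) in dict(scBarL=(32,195,60,65),scBarR=(165,195,80,70),scKnob=(105,90,65,75),scMount=(40,290,180,100),
   siBarR=(430,185,55,60),siBarL=(325,235,60,50),siKnob=(375,120,55,70),siMount=(300,290,190,80)).items():
    t=o[y:y+h,x:x+w].astype(np.uint8);r=cv2.matchTemplate(n[y-8:y+h+8,x-8:x+w+8],t,cv2.TM_CCOEFF_NORMED)
    _,m,_,l=cv2.minMaxLoc(r);print(k,round(m,3),((np.array(l)-8)/3.33).round(2))
E
```

```text
scBarL 0.854 [0.  0.9]
scBarR 0.998 [0. 0.]
scKnob 0.999 [0. 0.]
scMount 0.998 [0. 0.]
siBarR 0.999 [0. 0.]
siBarL 0.801 [0.3 0.3]
siKnob 0.999 [0. 0.]
siMount 0.999 [0. 0.]
```

Knob and bar have not moved against the mount, and the lever is level.

```bash
python3 -c "
from bench import env
print(env.sign_off())"
```

```text
the job is handed in; nothing more can be done
None
```

I handed the job in at about 26 s of the 61 s allowed: the gauge stands flat on the mount with its probe on the detector (about 3.5 N net at contact) and the red lever pressed to its stop; sign-off returned no verdict, so I judged this from force readings and camera images.

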